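# Open the biscuit-pack rack: press the ratchet release and push the jaw back

### The arm

A 6-joint arm with a two-finger parallel gripper is mounted at the origin on the work surface. World frame = base frame: x ahead of the robot, y to its left, z up, the work surface at z = 0. Lengths are in m, angles in rad, forces in N, time in s.
With the tool pointing down it reaches from about 0.3 to 0.75 m from the base axis. Payload 8.5 kg.
Tool frame: the origin (TCP) lies midway between the tips of the shut fingers; the grasp point (between the pads) lies behind it (r.pinch_z is the z of the grasp point in the tool frame, in m); z points along the fingers, y is the direction in which the jaws open and shut (so a half turn about z gives the same grasp; the last joint's range is limited). The gripper opens to 85 mm and grips with 20 to 120 N. Pads are 22 mm wide; open, the fingers measure 114 mm over their backs; the gripper's body (76 mm by 85 mm) begins 54 mm behind the grasp point. The pads swing forward as they close: fully open they stand 13 mm farther back than shut.
Start: joints at [0.952, 0.381, 1.297, -0, 1.464, -0.215], TCP at [0.216, 0.506, 0.231] pointing down, gripper open.
Joint ranges: [-3.11, 3.11], [-0.89, 2.33], [0.22, 2.48], [-1.42, 4.56], [0.17, 2.85], [-2.88, 2.88]. Speed limits (rad/s): [2.39, 2.39, 3.14, 3.14, 3.14, 3.14].

### API

Orientations are given as a rotation vector (axis times angle).
In Python, from cell import r gives the robot as it stands. The module is installed in compiled form; this text tells all that it offers.
- The arm moves only by the tool move_arm, never from a script. Its arguments are lists of equal length, an entry for each row: "claw": the finger opening in cm, from 0 to 8.54; "offset": the shift along the world's x, y, z in cm, a list of three; "turn": the turn, a rotation vector about the world's x, y, z in rad, a list of three. In form: {"claw": [claw, ...], "offset": [[dx, dy, dz], ...], "turn": [[wx, wy, wz], ...]}. A call has 1 to 5 rows; each row is the pose to reach, as a shift and turn from the pose measured when the call began; what a row does not reach only later rows make up. A row lasts 1/8 s, in which the tool goes at most 62.5 mm and 10.7 degrees, less where a joint would pass 70% of its speed; a pose out of reach is approached as far as the arm can. A call with a gripper value outside its range is refused whole. The fingers move at their own pace and stop on an object; "squeeze" is the grip in N (left out, the last holds). Time passes only in rows, so rows that repeat a pose let the fingers close. It gives the time, the measured TCP pose, the force and the opening at its end, in the units of the state.
- r.sense(): the state, without advancing time (a new reading comes with each control period).
- r.snapshot(name): name is "side" or "top" or "wrist"; returns a dict with "color" (384x512x3 uint8, red, green, blue), "range_z" (384x512 float32, m along the optical axis (not along the pixel's ray), 0 where there is no reading), "vfov" (degrees; the focal length in pixels is half the picture's height over the tangent of half this angle, whatever the lens; pixels are square), "cx", "cy" (the principal point, pixels), "R" (3x3) and "t" (3): a world point X has camera coordinates R X + t. Camera axes: x right, y down, z forward; pixel columns grow to the right and rows downward; lengths in m; the calibration is good to about 2 mm. A picture is of the moment at which its call begins.
- r.hand_in(): hands the job in, once; it reports no verdict.
Trained networks look in a picture, given as the dict that the camera call returned (one of the last four; its "shot" number tells which), for a name from the list of things; names that differ only in an ending like _2 or _b are one class to them, and where a whole thing is asked for, a point or a joint stands for the part that bears it (a point fixed in the world has none). Each returns a list of dicts, best first, with "score" (0 to 1); they miss things now and then, are a little off and sometimes report something else, mostly with a low value. They report only what shows in the picture. A call takes as long as a camera call. They do not tell look-alikes from the thing itself.
- r.boxes_of(picture, thing): "xyz" ([x, y, z] in m, in world coordinates, good to about 4 mm: the middle of the surface that is visible of it).
- r.tip_of(picture, thing): "xyz" ([x, y, z] in m, in world coordinates, good to about 4 mm: a listed point, or the origin of a listed thing).
The state is a dict: "t": time; "q": joint angles; "qvel": joint speeds; "joint_torque": joint torques, N m; "eef_pos": TCP position; "eef_rot": TCP orientation; "ft_force": force on the tool from outside, world axes, zero at the start; "torque": the same for the moment, N m; "gripper_width": finger opening in m.
Only numpy, scipy, OpenCV 4.12 (cv2) and the standard library are available. Lean on these libraries where they do the work, as an engineer would, in place of code of your own. Each camera call takes 0.05 s, during which the arm holds its last target. There are 200 camera calls.

### The job

Make room in the biscuit-pack rack: with the fingertips press the orange release pad down, and while keeping it down push the blue jaw back along its bar, away from the packs, all the way to the black end stop. Then take the hand away so that the pad springs up and locks the jaw there. Leave the packs in the rack and everything else on the table standing where they are.

Things in the scene. Friction and masses are not known exactly. Their poses are not given: they have to be found in the camera images.
- rack: Pack rack, fixed to the table: white board 250 x 400 mm, 12 mm thick. Origin on the table surface, midway along the 400 mm; board from -80 to +170 mm in its own x. Its +y runs along the bar, the way the jaw is pushed back. Bar (20 mm wide, top 40 mm up) at x = -45 mm; lane with packs at x = 0 to 115 mm; steel fence 97 mm high at the -y end. Position, and heading within 0.45 rad, vary.
- pad_top (a point): Centre of the top face of the orange release pad, which rides on the jaw above the bar. Pad 50 mm (rack x) by 52 mm (rack y); top 70 mm above the table when up, 58 mm fully down. Axes parallel to the rack's. Fingertips on the pad can push against the jaw plate beside it.
- jaw_face (a point): On the face of the blue upright jaw plate that looks to the pad (rack -y), 30 mm in rack +y from the pad's centre, 85 mm above the table. The plate is 10 mm thick, its top 104 mm above the table; in rack x it reaches from 28 mm before this point to 157 mm beyond it, across the lane.
- release (a joint): Downward travel of the release pad, m: 0 up, 0.012 fully down. A spring returns it: about 3.5 N to start, 8.5 N fully down. From 0.006 the ratchet is free; 0.008 to 0.012 is a sure press. With less, the jaw is locked both ways but for 4 mm of play. Letting the pad up on the way locks the jaw there; it can be pressed again.
- jaw (a joint): Position of the blue sliding jaw, with the pad on it, along the bar, m: grows in the rack's +y. 0.24 is fully back against the end stop; it starts between 0.03 and 0.115. It slides with 2 N of friction and stays where it is left. When the pad comes up with the jaw fully back, the last tooth keeps it there.
- end_stop (a point): Middle of the top edge of the black end stop, on its face towards the jaw, 60 mm above the table, at rack x = -45 mm, y = 183 mm. With the jaw fully back, the pad's centre is 58 mm short of it along the rack's y.
- lane_pack0: Clear pack of brown biscuits, 110 (rack x) x 48 (rack y) x 75 mm high, loose, standing in the lane next to the fence. Origin: centre of its underside. Leave it.
- lane_pack1: A second such pack, beside the first on the jaw's side, loose. Origin: centre of its underside. Leave it.
- sprinkle_jar: Small jar with a red cap, 36 mm across, 55 mm high, loose on the rack board's far strip, beyond the lane. Origin: centre of its underside. Leave it.
- label_roll: White roll of labels, 38 mm across, 30 mm high, standing loose on the rack board's far strip. Origin: centre of its underside. Leave it.
- stack_pack0: Clear biscuit pack 120 x 100 x 58 mm, loose on the table, with a second one on it. Origin: centre of its underside. Leave it.
- stack_pack1: The second pack of the same size, on top of that one. Origin: centre of its underside. Leave it.
- empty_tray: Empty clear tray 130 x 110 x 45 mm, loose on the table. Origin: centre of its underside. Leave it.
- mug: White mug, 80 mm across, 90 mm high, loose on the table. Origin: centre of its underside. Leave it.
Not all that is in view belongs to the job. Leave any green or red look-alike of the lane_pack1 alone.

How it is judged:
On the way, in this order (a step that is already met when the one before it is completed fails the run):
1. the release pad is pressed down while the jaw is still well short of the end stop (value of joint release above 0.0058 m and value of joint jaw below 0.16 m), for 0.05 s.
2. the jaw has been pushed back to the end stop (value of joint jaw above 0.231 m), for 0.1 s.
At the end, for the whole second after the job is handed in: The jaw is within 9 mm of fully back (jaw above 0.231), the release pad is up again (below 0.003) so that the ratchet holds it, and every pack, the jar, the roll, the tray and the mug stands upright within 20 mm of where it was (value of joint jaw above 0.231 m and value of joint release below 0.003 m and not (distance of lane_pack0 from where it was at the start of the episode above 0.02 m) and not (distance of lane_pack1 from where it was at the start of the episode above 0.02 m) and not (distance of sprinkle_jar from where it was at the start of the episode above 0.02 m) and not (distance of label_roll from where it was at the start of the episode above 0.02 m) and not (distance of stack_pack0 from where it was at the start of the episode above 0.02 m) and not (distance of stack_pack1 from where it was at the start of the episode above 0.02 m) and not (distance of empty_tray from where it was at the start of the episode above 0.02 m) and not (distance of mug from where it was at the start of the episode above 0.02 m) and not (angle between lane_pack0's own z axis and vertical above 0.2 rad) and not (angle between lane_pack1's own z axis and vertical above 0.2 rad) and not (angle between sprinkle_jar's own z axis and vertical above 0.2 rad) and not (angle between label_roll's own z axis and vertical above 0.2 rad) and not (angle between stack_pack0's own z axis and vertical above 0.2 rad) and not (angle between stack_pack1's own z axis and vertical above 0.2 rad) and not (angle between empty_tray's own z axis and vertical above 0.2 rad) and not (angle between mug's own z axis and vertical above 0.2 rad)); the robot touches nothing.
It fails at once if a pack, the jar or the label roll in the rack is lifted, tipped or shifted by more than 20 mm (distance of any of lane_pack0, lane_pack1, sprinkle_jar, label_roll from where it was at the start of the episode above 0.02 m or angle between any of lane_pack0, lane_pack1, sprinkle_jar, label_roll's own z axis and vertical above 0.3 rad).
It fails at once if something else on the table is lifted, tipped or shifted by more than 20 mm (distance of any of stack_pack0, stack_pack1, empty_tray, mug from where it was at the start of the episode above 0.02 m or angle between any of stack_pack0, stack_pack1, empty_tray, mug's own z axis and vertical above 0.3 rad).
It also fails if it takes over 34 s, if anything falls off the work surface, if the arm or the gripper's body presses on something with over 40 N, if the wrist force passes 120 N, or if a joint passes its speed limit or range.

## Working session

There is one attempt and no reset: what is moved stays moved. The work goes in short steps, Python scripts to look and compute and a tool call to move; the robot and the scene stay as the last step left them, time stands still between calls to the robot, and variables do not carry over. Pictures are saved under pics/ and viewed, about 8 in all and at most 12, crops included, and the job is handed in when it is done.

Besides the shell and the picture viewer there is one more tool, called after "Call:" in YAML: its name, and indented under it one key for each argument. move_arm: Moves the arm, as the interface text tells. Its arguments: {"type":"object","properties":{"claw":{"type":"array","items":{"type":"number"}},"offset":{"type":"array","items":{"type":"array","items":{"type":"number"}}},"turn":{"type":"array","items":{"type":"array","items":{"type":"number"}}},"squeeze":{"type":"number"}},"required":["claw","offset","turn"]}

```bash
mkdir -p pics
cat > h.py <<'E'
from cell import r
import numpy as np, cv2
def save(p,n): cv2.imwrite(f'pics/{n}.png',p['color'][:,:,::-1])
E
python3 - <<'E'
from h import *
s=r.sense(); print(s['t'],s['eef_pos'],s['eef_rot'],s['ft_force'],r.pinch_z)
ims=[]
for c in ['side','top']:
    p=r.snapshot(c); ims.append(p['color'])
    print(c,p['R'].round(2).tolist(),p['t'])
    for n in ['pad_top','jaw_face','end_stop','rack','lane_pack1','lane_pack0']:
        print(n,[(np.round(d['xyz'],3).tolist(),round(d['score'],2)) for d in r.tip_of(p,n)[:3]])
im=np.vstack(ims); cv2.imwrite('pics/a.png',cv2.resize(im,None,fx=.78,fy=.78)[:,:,::-1])
E
```

```text
0.0 [0.21592267 0.50551952 0.23070658] [-6.29811480e-01 -3.07720650e+00  2.08726777e-03] [-0.2720283   0.59188492 -0.34872121] -0.0187
side [[-1.0, -0.08, 0.01], [-0.05, 0.58, -0.82], [0.06, -0.81, -0.58]] [0.57601889 0.09263398 1.03955447]
pad_top [([0.532, -0.058, 0.071], 0.58)]
jaw_face [([0.536, -0.027, 0.09], 0.61)]
end_stop [([0.563, 0.189, 0.061], 0.64), ([0.732, 0.016, 0.012], 0.41)]
rack [([0.581, -0.002, -0.003], 0.92)]
lane_pack1 [([0.393, 0.007, 0.001], 0.93), ([0.622, -0.104, 0.016], 0.81), ([0.372, -0.187, -0.0], 0.64)]
lane_pack0 [([0.393, 0.007, 0.001], 0.93), ([0.622, -0.104, 0.016], 0.81), ([0.372, -0.187, -0.0], 0.64)]
top [[-0.02, -1.0, 0.01], [-1.0, 0.02, -0.08], [0.08, -0.01, -1.0]] [-0.00425805  0.5671345   1.30986528]
pad_top [([0.532, -0.066, 0.068], 0.52)]
jaw_face [([0.536, -0.031, 0.086], 0.94)]
end_stop [([0.559, 0.187, 0.061], 0.78), ([0.618, -0.106, 0.011], 0.62), ([0.582, 0.001, 0.001], 0.37)]
rack [([0.584, -0.001, 0.004], 0.69)]
lane_pack1 [([0.376, -0.19, -0.002], 0.93), ([0.62, -0.103, 0.008], 0.84), ([0.616, -0.166, 0.013], 0.63)]
lane_pack0 [([0.376, -0.19, -0.002], 0.93), ([0.62, -0.103, 0.008], 0.84), ([0.616, -0.166, 0.013], 0.63)]
```

View pics/a.png

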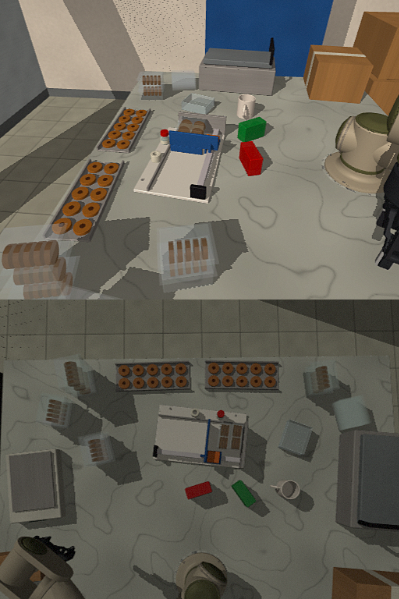

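The views agree: the orange pad is at about (0.532, -0.062, 0.07), the jaw plate just beyond it on its +y side, and the end stop at about (0.561, 0.188). Rack heading is about -0.115 rad. The red and green look-alikes lie nearer the robot, clear of the bar. I'll fly over at height with the fingers shut.

Call:
move_arm:
  claw: [0,0,0,0,0]
  offset:
    - [31.8,-55,0]
    - [31.8,-55,0]
    - [31.8,-55,0]
    - [31.8,-55,0]
    - [31.8,-55,0]
  turn:
    - [0,0,-1.28]
    - [0,0,-1.28]
    - [0,0,-1.28]
    - [0,0,-1.28]
    - [0,0,-1.28]

```text
t: 1.32
eef_pos: [0.3732, 0.2334, 0.2316]
eef_rot: [1.96, 2.455, 0.001]
ft_force: [0.8, -0.1, 0.2]
gripper_width: 0.0002
```

Call:
move_arm:
  claw: [0,0,0,0,0]
  offset:
    - [16.1,-27.7,0]
    - [16.1,-27.7,0]
    - [16.1,-27.7,0]
    - [16.1,-27.7,0]
    - [16.1,-27.7,0]
  turn:
    - [0,0,-0.339]
    - [0,0,-0.339]
    - [0,0,-0.339]
    - [0,0,-0.339]
    - [0,0,-0.339]

```text
t: 1.95
eef_pos: [0.5301, -0.0371, 0.2317]
eef_rot: [2.346, 2.089, 0.002]
ft_force: [-0.4, 0.7, 0.2]
gripper_width: 0.0
```

Run:
```python
from h import *
s=r.sense(); print(s['t'],s['eef_pos'],s['eef_rot'],s['ft_force'])
p=r.snapshot('wrist'); save(p,'w1')
for n in ['pad_top','jaw_face','end_stop','rack']:
    print(n,[(np.round(d['xyz'],3).tolist(),round(d['score'],2)) for d in r.tip_of(p,n)[:3]])
def cloud(p):
    z=p['range_z'];f=192/np.tan(np.radians(p['vfov']/2));v,u=np.mgrid[:384,:512]
    X=np.stack([(u-p['cx'])/f*z,(v-p['cy'])/f*z,z],-1); return (X-p['t'])@p['R'], z>0
for q in [p, r.snapshot('side')]:
    W,ok=cloud(q);hsv=cv2.cvtColor(q['color'],cv2.COLOR_RGB2HSV)
    near=ok&(abs(W[...,0]-.54)<.12)&(abs(W[...,1]+.05)<.12)&(W[...,2]>.05)&(W[...,2]<.12)
    for nm,lo,hi in [('orange',4,18),('blue',100,125)]:
        m=near&(hsv[...,0]>=lo)&(hsv[...,0]<=hi)&(hsv[...,1]>150)
        if m.sum()<20: continue
        P=W[m]; print(nm,len(P),np.percentile(P,[3,50,97],axis=0).round(3).tolist())
        c,sz,a=cv2.minAreaRect(P[:,:2].astype(np.float32)*1000); print(c,sz,a)
```

```text
1.95 [ 0.5300997  -0.03713726  0.2317351 ] [2.34564945e+00 2.08857334e+00 1.55162892e-03] [-0.35801653  0.73475256  0.16335232]
pad_top [([0.531, -0.06, 0.07], 0.55)]
jaw_face [([0.537, -0.032, 0.083], 0.82)]
end_stop []
rack [([0.582, 0.002, 0.001], 0.73)]
orange 2129 [[0.509, -0.082, 0.069], [0.531, -0.061, 0.07], [0.553, -0.041, 0.072]]
(530.8616943359375, -62.09925079345703) (44.91228103637695, 46.82170104980469) 82.439697265625
blue 3373 [[0.518, -0.038, 0.059], [0.589, -0.028, 0.103], [0.656, -0.016, 0.105]]
(586.7597045898438, -22.95818328857422) (24.1258487701416, 149.90628051757812) 81.927001953125
orange 25 [[0.507, -0.098, 0.069], [0.532, -0.079, 0.072], [0.612, -0.021, 0.105]]
(562.9392700195312, -82.47357177734375) (75.23309326171875, 156.69847106933594) 62.18286895751953
blue 902 [[0.513, -0.034, 0.052], [0.581, -0.025, 0.079], [0.655, -0.007, 0.106]]
(581.8057861328125, -19.451309204101562) (154.2473602294922, 47.735984802246094) 3.5388126373291016
```

View pics/w1.png

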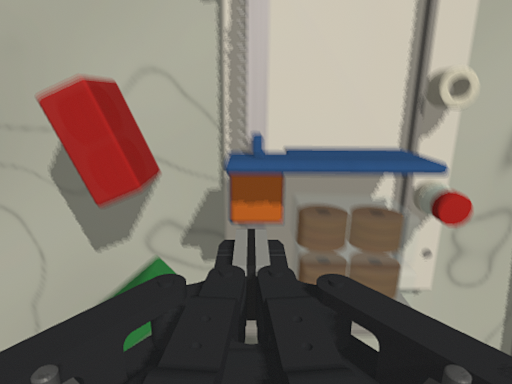

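The wrist view shows the pad at (257,198) under the blue plate at y≈160 px. The packs sit to its right and the red block is clear to its left. Measured pad centre is (0.531, -0.0615, 0.070). I'll go down just above it, 14 mm towards the plate.

Call:
move_arm:
  claw: [0,0,0,0,0]
  offset:
    - [0.3,-1.1,-3]
    - [0.3,-1.1,-8]
    - [0.3,-1.1,-12]
    - [0.3,-1.1,-15]
    - [0.3,-1.1,-15]
  turn:
    - [0,0,0]
    - [0,0,0]
    - [0,0,0]
    - [0,0,0]
    - [0,0,0]

```text
t: 2.88
eef_pos: [0.5307, -0.0439, 0.0806]
eef_rot: [-2.341, -2.09, 0.002]
ft_force: [0.0, 0.6, 0.8]
gripper_width: -0.0
```

Run:
```python
from h import *
s=r.sense(); print(s['t'],s['eef_pos'],s['ft_force'])
p=r.snapshot('wrist'); q=r.snapshot('side')
cv2.imwrite('pics/w2.png',np.hstack([p['color'],cv2.resize(q['color'][110:270,160:373],(512,384))])[:,:,::-1][:, ::1])
i=cv2.imread('pics/w2.png');cv2.imwrite('pics/w2.png',cv2.resize(i,(798,299)))
```

```text
2.875 [ 0.53067095 -0.04389478  0.08057393] [0.02897002 0.60144663 0.80188792]
```

View pics/w2.png

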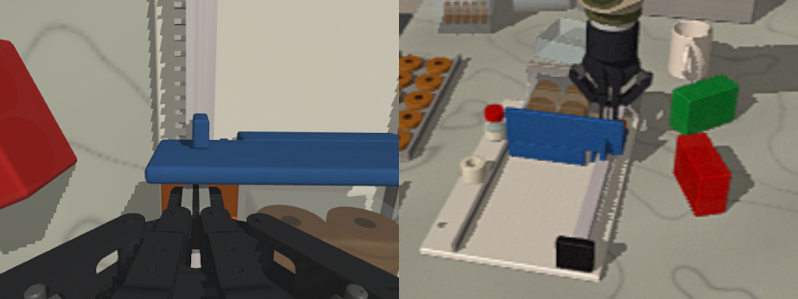

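Fingers are over the pad, close to the plate. I'll back off 4 mm and press in steps.

Call:
move_arm:
  claw: [0,0,0,0,0]
  offset:
    - [0.1,-0.4,0]
    - [0.1,-0.4,0]
    - [0.1,-0.4,-0.8]
    - [0.1,-0.4,-1.4]
    - [0.1,-0.4,-1.4]
  turn:
    - [0,0,0]
    - [0,0,0]
    - [0,0,0]
    - [0,0,0]
    - [0,0,0]

```text
t: 3.6
eef_pos: [0.5331, -0.0487, 0.0685]
eef_rot: [2.343, 2.091, 0.002]
ft_force: [-0.6, 0.3, 3.4]
gripper_width: -0.0001
```

Call:
move_arm:
  claw: [0,0,0,0]
  offset:
    - [0,0,-0.4]
    - [0,0,-0.8]
    - [0,0,-0.9]
    - [0,0,-0.9]
  turn:
    - [0,0,0]
    - [0,0,0]
    - [0,0,0]
    - [0,0,0]

```text
t: 4.1
eef_pos: [0.5332, -0.0487, 0.0598]
eef_rot: [2.343, 2.091, 0.002]
ft_force: [-1.7, 0.4, 6.8]
gripper_width: 0.0005
```

Call:
move_arm:
  claw: [0,0,0,0,0]
  offset:
    - [0,0,-0.1]
    - [0.06,0.5,-0.1]
    - [0.18,1.5,-0.1]
    - [0.36,3,-0.1]
    - [0.54,4.5,-0.1]
  turn:
    - [0,0,0]
    - [0,0,0]
    - [0,0,0]
    - [0,0,0]
    - [0,0,0]

```text
t: 4.72
eef_pos: [0.5388, -0.0038, 0.0593]
eef_rot: [2.342, 2.09, 0.002]
ft_force: [-1.1, -2.2, 7.9]
gripper_width: 0.0
```

Friction of about 2 N shows the jaw is sliding. Continuing.

Call:
move_arm:
  claw: [0,0,0,0,0]
  offset:
    - [0.24,2,-0.05]
    - [0.48,4,-0.05]
    - [0.72,6,-0.05]
    - [0.96,8,-0.05]
    - [1.2,10,-0.05]
  turn:
    - [0,0,0]
    - [0,0,0]
    - [0,0,0]
    - [0,0,0]
    - [0,0,0]

```text
t: 5.35
eef_pos: [0.5511, 0.0965, 0.0593]
eef_rot: [2.341, 2.089, 0.002]
ft_force: [-0.7, -2.6, 7.1]
gripper_width: 0.0005
```

Run:
```python
from h import *
s=r.sense(); print(s['t'],s['eef_pos'],s['ft_force'])
for c in ['top','side']:
    p=r.snapshot(c)
    for n in ['jaw_face','end_stop']:
        print(c,n,[(np.round(d['xyz'],3).tolist(),round(d['score'],2)) for d in r.tip_of(p,n)[:2]])
cv2.imwrite('pics/s3.png',cv2.resize(p['color'][110:270,160:373],(640,480))[:,:,::-1])
```

```text
5.35 [0.55111981 0.09645529 0.0593432 ] [-0.65299723 -2.64797308  7.07023432]
top jaw_face []
top end_stop []
side jaw_face [([0.555, 0.121, 0.086], 0.66)]
side end_stop [([0.561, 0.186, 0.062], 0.91)]
```

View pics/s3.png

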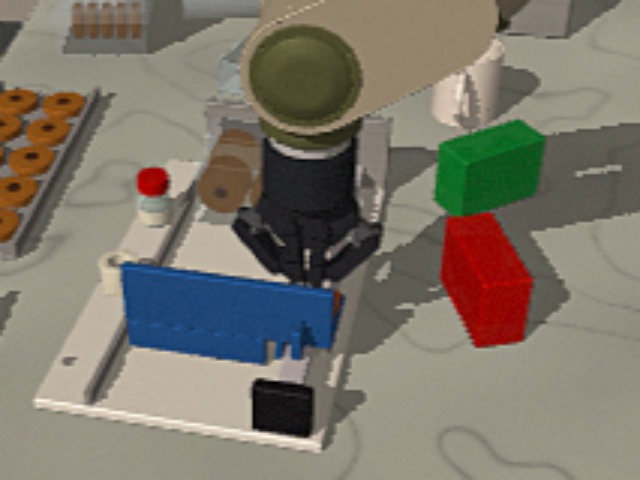

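The jaw is following the hand, with about 45 mm left to the black stop at (283,405). The roll lies beyond the plate's end.

Call:
move_arm:
  claw: [0,0,0,0,0]
  offset:
    - [0.2,1.5,-0.05]
    - [0.36,3,-0.05]
    - [0.5,4.2,-0.05]
    - [0.53,4.5,-0.05]
    - [0.53,4.5,-0.05]
  turn:
    - [0,0,0]
    - [0,0,0]
    - [0,0,0]
    - [0,0,0]
    - [0,0,0]

```text
t: 6.28
eef_pos: [0.5569, 0.142, 0.0595]
eef_rot: [2.34, 2.09, 0.006]
ft_force: [-0.9, -0.3, 6.8]
gripper_width: -0.0002
```

Call:
move_arm:
  claw: [0,0,0]
  offset:
    - [0.04,0.3,-0.05]
    - [0.07,0.6,-0.05]
    - [0.07,0.6,-0.05]
  turn:
    - [0,0,0]
    - [0,0,0]
    - [0,0,0]

```text
t: 6.65
eef_pos: [0.558, 0.1463, 0.0596]
eef_rot: [2.338, 2.088, 0.003]
ft_force: [-1.7, -11.2, 8.9]
gripper_width: 0.0
```

The force has risen to 11 N at the predicted position, so the jaw is against the end stop. I'll hold a little harder and check.

Call:
move_arm:
  claw: [0,0,0]
  offset:
    - [0.02,0.3,-0.05]
    - [0.02,0.3,-0.05]
    - [0.02,0.3,-0.05]
  turn:
    - [0,0,0]
    - [0,0,0]
    - [0,0,0]

```text
t: 7.02
eef_pos: [0.558, 0.1462, 0.0596]
eef_rot: [2.336, 2.085, -0.003]
ft_force: [-5.8, -18.4, 9.8]
gripper_width: 0.0002
```

Run:
```python
from h import *
s=r.sense(); print(s['t'],s['eef_pos'],s['ft_force'])
p=r.snapshot('side')
for n in ['jaw_face','end_stop','label_roll','sprinkle_jar']:
    print(n,[(np.round(d['xyz'],3).tolist(),round(d['score'],2)) for d in r.tip_of(p,n)[:2]])
cv2.imwrite('pics/s4.png',cv2.resize(p['color'][110:270,160:373],(640,480))[:,:,::-1])
```

```text
7.025 [0.55801952 0.14624313 0.05959303] [ -5.76134229 -18.4349925    9.76523645]
jaw_face [([0.566, 0.165, 0.088], 0.74)]
end_stop [([0.564, 0.188, 0.062], 0.96)]
label_roll [([0.738, 0.015, 0.01], 0.62)]
sprinkle_jar [([0.723, -0.097, 0.011], 0.54)]
```

View pics/s4.png

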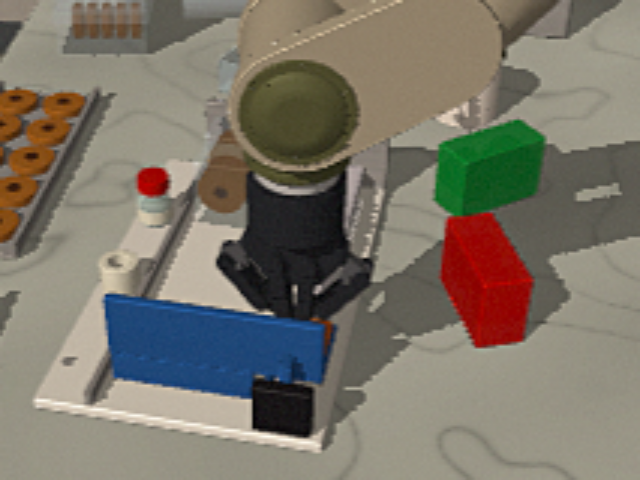

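The plate meets the black stop at (283,390) and TCP no longer advances (18 N). Now lift straight up.

Call:
move_arm:
  claw: [0,0,0,0,0]
  offset:
    - [0,0.05,0.4]
    - [0,0,1.6]
    - [0,-0.4,4]
    - [0,-0.6,9]
    - [0,-0.6,14]
  turn:
    - [0,0,0]
    - [0,0,0]
    - [0,0,0]
    - [0,0,0]
    - [0,0,0]

```text
t: 7.9
eef_pos: [0.5577, 0.1403, 0.201]
eef_rot: [2.337, 2.086, -0.004]
ft_force: [0.8, -0.2, 0.9]
gripper_width: 0.0001
```

Call:
move_arm:
  claw: [0,0,0,0]
  offset:
    - [-1,-6,5]
    - [-2,-10,6]
    - [-2,-10,6]
    - [-2,-10,6]
  turn:
    - [0,0,0]
    - [0,0,0]
    - [0,0,0]
    - [0,0,0]

```text
t: 8.4
eef_pos: [0.5375, 0.0406, 0.2608]
eef_rot: [2.337, 2.086, -0.004]
ft_force: [-0.1, 0.1, 0.0]
gripper_width: 0.0001
```

Run:
```python
from h import *
s=r.sense(); print(s['t'],s['eef_pos'],s['ft_force'])
for c in ['wrist','side']:
    p=r.snapshot(c)
    for n in ['pad_top','jaw_face','end_stop']:
        print(c,n,[(np.round(d['xyz'],3).tolist(),round(d['score'],2)) for d in r.tip_of(p,n)[:2]])
    if c=='wrist': w=p
    z=p['range_z'];f=192/np.tan(np.radians(p['vfov']/2));v,u=np.mgrid[:384,:512]
    W=(np.stack([(u-p['cx'])/f*z,(v-p['cy'])/f*z,z],-1)-p['t'])@p['R']
    hsv=cv2.cvtColor(p['color'],cv2.COLOR_RGB2HSV)
    m=(z>0)&(abs(W[...,0]-.553)<.04)&(abs(W[...,1]-.129)<.06)&(W[...,2]>.05)&(hsv[...,0]>=4)&(hsv[...,0]<=18)&(hsv[...,1]>150)
    if m.sum()>10: print('orange',m.sum(),np.percentile(W[m],[3,50,97],axis=0).round(3).tolist())
i=np.hstack([w['color'],cv2.resize(p['color'][100:280,130:370],(512,384))])
cv2.imwrite('pics/f.png',cv2.resize(i,(798,299))[:,:,::-1])
```

```text
8.4 [0.53747438 0.04063744 0.26075759] [-0.12772635  0.08368638  0.03601388]
wrist pad_top [([0.558, 0.13, 0.07], 0.6)]
wrist jaw_face [([0.562, 0.159, 0.082], 0.78)]
wrist end_stop [([0.565, 0.186, 0.058], 0.58), ([0.584, 0.0, 0.002], 0.21)]
orange 2983 [[0.53, 0.108, 0.069], [0.554, 0.132, 0.07], [0.577, 0.155, 0.072]]
side pad_top [([0.557, 0.131, 0.073], 0.45)]
side jaw_face [([0.563, 0.167, 0.087], 0.7), ([0.574, 0.437, 0.0], 0.47)]
side end_stop [([0.563, 0.185, 0.064], 0.59)]
orange 81 [[0.53, 0.106, 0.069], [0.551, 0.117, 0.071], [0.575, 0.166, 0.104]]
```

View pics/f.png

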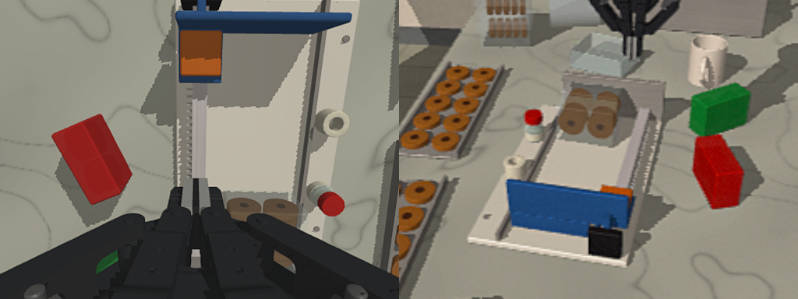

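The pad is up (top at z = 0.070) with its centre at y≈0.131, about 56 mm short of the stop, so the jaw is fully back. Everything else is standing, and the hand is clear.

```bash
python3 -c "
from cell import r
print(r.hand_in())"
```

```text
the job is handed in; nothing more can be done
None
```

The jaw is fully back against the black end stop, and I handed the job in at about 8.5 s of the 34 s allowed; no verdict was reported. With the fingers shut, I pressed the orange pad about 10 mm and held it down with about 7 N. I then pushed the jaw back until the hand stopped advancing, with the push force at 18 N. Last, I lifted straight up and moved the hand away.

**Last checks:**
- **Pad:** its top is back at z = 0.070 m, so it has sprung up. Its centre is about 55–57 mm short of the end stop, against a nominal 58 mm.
- **Jaw:** the wrist view puts its face at y = 0.159 m, as predicted. The side view read 0.167 m, a disagreement I put down to detector error.
- **Hand:** it is clear of everything and the wrist force is about 0 N.
- **Other objects:** the last picture shows the lane packs, jar, roll, tray, mug and the part of the stack in view upright and apparently unmoved. I checked this by eye and did not measure their positions.

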